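# Undo the double latch of the child-safe knife box

## Robot

A 6-joint arm with a two-finger parallel gripper is mounted at the origin on a cart in front of the work surface, level with it; the furniture and walls round the work are solid. World frame = base frame: x ahead of the robot, y to its left, z up, the work surface at z = 0. Lengths are in m, angles in rad, forces in N, time in s.
With the tool pointing down it reaches from about 0.3 to 0.875 m from the base axis. Payload 4.2 kg.
Tool frame: the origin (TCP) lies at the very end of the fingers, on their centre line; the grasp point (between the pads) lies behind it (bot.grip_point_offset is the z of the grasp point in the tool frame, in m); z points along the fingers, y is the line along which they close (so a half turn about z gives the same grasp; the last joint's range is limited). The gripper opens to 85 mm and grips with 20 to 120 N. Pads are 22 mm wide; open, the fingers measure 114 mm over their backs; the gripper's body (76 mm by 85 mm) begins 54 mm behind the grasp point. The pads swing forward as they close: fully open they stand 13 mm farther back than shut.
Start: joints at [-1.155, 0.32, 1.565, -0, 1.257, -0.02], TCP at [0.243, -0.521, 0.231] pointing down, gripper open.
Joint ranges: [-3.11, 3.11], [-0.84, 2.01], [0.21, 2.61], [-1.34, 4.49], [0.05, 2.63], [-2.56, 2.56]. Speed limits (rad/s): [2.57, 2.57, 3.14, 3.14, 3.14, 3.14].

## Interface

Orientations are given as a unit quaternion [x, y, z, w].
In Python, from station import monitor, vision, bot gives the robot as it stands.
- The arm moves only by the shell command python3 -m crank 'ROWS' [FORCE]. ROWS is JSON, a list of rows, each a list of 7 numbers: the shift along the world's x, y, z in units of 0.2 m (1.0 is 0.2 m), then the turn, a rotation vector about the world's x, y, z in units of 360 degrees (1.0 is 360 degrees), then the opening, from 0 (shut) to 1 (fully open). In form: [[tx, ty, tz, wx, wy, wz, fingers], ...]. A call has 1 to 12 rows; each row is the pose to reach, as a shift and turn from the pose commanded when the call began, turning the shorter way round; what a row does not reach only later rows make up. A row lasts 1/10 s, in which the tool goes at most 50 mm and 8.59 degrees, less where a joint would pass 70% of its speed; a pose out of reach is approached as far as the arm can. A call with a number of a shift or a turn outside -1 to 1 is refused whole. A call with a gripper value outside its range is refused whole. The fingers move at their own pace and stop on an object; FORCE is the grip in N (left out, the last holds). Time passes only in rows, so rows that repeat a pose let the fingers close. It gives the time, the measured TCP pose, the force, the opening and the grip force at its end, in the units of the state.
- monitor.observe(): the state, without advancing time (a new reading comes with each control period).
- vision.read_camera(name): name is "side" or "top"; returns a dict with "frame" (480x640x3 uint8, red, green, blue), "fx", "fy", "cx", "cy" (pixels), "T" (4x4, takes a point from camera to world coordinates). Camera axes: x right, y down, z forward; pixel columns grow to the right and rows downward; lengths in m; the calibration is good to about 2 mm. A picture is of the moment at which its call begins. There is no depth.
- bot.job_done(): hands the job in; it is judged then, once.
Trained networks look in the newest picture that a camera, given by its name, has taken for a name from the list of things; names that differ only in an ending like _2 or _b are one class to them, and where a whole thing is asked for, a point or a joint stands for the part that bears it (a point fixed in the world has none). Each returns a list of dicts, best first, with "confidence" (0 to 1); they miss things now and then, are a little off and sometimes report something else, mostly with a low value. They report only what shows in the picture. A call takes as long as a camera call.
- vision.cut_out(thing, camera): "pixels" (480x640 bool, what is visible of it) and "position" ([row, column] in pixels, amid what is visible of it).
The state is a dict: "t": time; "joint_pos": joint angles; "joint_vel": joint speeds; "tau": joint torques, N m; "position": TCP position; "eef_rot": TCP orientation; "wrist_force": force on the tool from outside, world axes, zero at the start; "moment": the same for the moment, N m; "finger_gap": finger opening in m; "finger_force": force on a finger pad.
Only numpy, scipy, OpenCV 4.12 (cv2) and the standard library are available. Lean on these libraries where they do the work, as an engineer would, in place of code of your own. Each camera call takes 0.05 s, during which the arm holds its last target. There are 200 camera calls.

## Task

Unlatch the child-safe knife box with the blue lid: first slide its red-knobbed catch fully aside, out of the way of the bolt, then draw its black-knobbed bolt fully back. Leave the catch and bolt of the green-lidded box closed.

Things in the scene. Friction and masses are not known exactly. Their poses are not given: they have to be found in the camera images.
- blue_box: The box to unlatch: fixed, white body, blue lid 164 (x) x 184 (y) mm, lid top 90 mm above the worktop. Origin: centre of the underside, z up, +x from the front edge (near the robot) to the hinged rear edge, +y left; turned up to 0.35 rad. Steel guides rise 11 mm above the lid, the staple at the bolt's tip (10 x 30 mm, at x = -67 mm) 18 mm. Higher up only the knobs stand.
- blue_box_catch_knob (a point): Centre of the top face of the catch's red knob, an upright cylinder 20 mm in diameter, from 12 to 48 mm above the lid (top 138 mm above the worktop). Axes as the box. Closed, it lies at x = +20, y = -34 mm in the box's frame; opening slides it along the box's -y (to the right) to y = -70 mm. May be gripped in any direction.
- blue_box_bolt_knob (a point): Centre of the top face of the bolt's black knob, same size and height as the red one. Axes as the box. Closed, it lies at x = -42, y = 0 mm in the box's frame; opening slides it along the box's +x (from the front edge towards the rear) to x = -6 mm. May be gripped in any direction.
- blue_box_catch (a joint): How far the catch is open, in m: 0 closed, 0.036 fully open at its stop. Starts between 0 and 0.004. Slides with about 2 N of friction and stays where it is left. Below about 0.02 it stands behind the bolt's tail and stops the bolt.
- blue_box_bolt (a joint): How far the bolt is drawn, in m: 0 shot (closed), 0.036 fully drawn at its stop. Starts at 0; it can move only 2 mm while the catch is closed. Slides with about 2 N of friction and stays where it is left.
- green_box_catch_knob (a point): Top of the red knob of the catch on the other box, which is the same but with a green lid. To be left alone.
- green_box_bolt_knob (a point): Top of the black knob of the bolt on the green box. To be left alone.

How it is judged:
On the way, in this order (a step that is already met when the one before it is completed fails the run):
1. the catch of the blue box is slid open while its bolt is still shot (value of joint blue_box_catch above 0.026 m and value of joint blue_box_bolt below 0.008 m), for 0.2 s.
2. the bolt of the blue box is drawn back (value of joint blue_box_bolt above 0.026 m), for 0.2 s.
At the end, for the whole second after the job is handed in: On the blue box the catch and the bolt are each open by at least 26 mm of their 36 mm, at rest and let go of; the knobs of the green box are within 10 mm of where they started (value of joint each of blue_box_catch, blue_box_bolt above 0.026 m and contact force between the fingers and blue_box below 0.5 N); the robot touches nothing.
It fails at once if the catch or bolt of the green box is moved by more than 10 mm (distance of any of green_box_catch_knob, green_box_bolt_knob from where it was at the start of the episode above 0.01 m).
It also fails if it takes over 35 s, if anything falls off the work surface, if the arm or the gripper's body presses on something with over 40 N, if the wrist force passes 120 N, or if a joint passes its speed limit or range.

## Working session

There is one attempt and no reset: what is moved stays moved. The work goes in short steps, Python scripts to look and compute and a shell command to move; the robot and the scene stay as the last step left them, time stands still between calls to the robot, and variables do not carry over. Pictures are saved under pics/ and viewed, at most 10 in all, crops included, and the job is handed in when it is done.

```bash
mkdir -p pics
cat > h.py <<'E'
import numpy as np, cv2
from station import monitor, vision, bot
def ray(c,rc,z):
    r,k=rc; d=np.array([(k-c["cx"])/c["fx"],(r-c["cy"])/c["fy"],1]); T=np.array(c["T"])
    d=T[:3,:3]@d; o=T[:3,3]; return o+d*(z-o[2])/d[2]
def proj(c,p):
    T=np.array(c["T"]); q=T[:3,:3].T@(np.array(p)-T[:3,3]); return [c["cy"]+c["fy"]*q[1]/q[2], c["cx"]+c["fx"]*q[0]/q[2]]
E
python3 - <<'E'
from h import *
for n in ("top","side"):
    c=vision.read_camera(n); cv2.imwrite(f"pics/{n}0.png",c["frame"][:,:,::-1])
    print(n,"cam at",np.round(np.array(c["T"])[:3,3],3))
    for t in ("blue_box","blue_box_catch_knob","blue_box_bolt_knob","green_box_catch_knob","green_box_bolt_knob"):
        for d in vision.cut_out(t,n)[:3]:
            print(t,round(d["confidence"],2),np.round(d["position"],1),d["pixels"].sum(),np.round(ray(c,d["position"],.138 if "knob" in t else .09),3))
s=monitor.observe(); print(s["t"],s["position"],s["eef_rot"],s["finger_gap"],bot.grip_point_offset)
E
```

```text
top cam at [0.411 0.257 0.941]
blue_box 0.6 [264.6 217. ] 14344 [0.479 0.39  0.09 ]
blue_box_catch_knob 0.84 [249.6 231.4] 597 [0.496 0.363 0.138]
blue_box_bolt_knob 0.63 [284.  213.5] 649 [0.449 0.386 0.138]
green_box_catch_knob 0.89 [199.8 394.4] 610 [0.566 0.138 0.138]
green_box_bolt_knob 0.88 [236.3 390.6] 610 [0.515 0.144 0.138]
side cam at [ 0.302 -0.119  0.929]
blue_box 0.72 [215.8 269. ] 11268 [0.474 0.365 0.09 ]
blue_box_catch_knob 0.63 [204.8 281.1] 436 [0.489 0.345 0.138]
blue_box_bolt_knob 0.97 [207.3 240.6] 609 [0.434 0.375 0.138]
blue_box_bolt_knob 0.26 [309.4 368.2] 630 [0.507 0.129 0.138]
green_box_catch_knob 0.84 [299.5 403.6] 652 [0.558 0.115 0.138]
green_box_bolt_knob 0.55 [307.6 369.5] 638 [0.51  0.13  0.138]
green_box_bolt_knob 0.25 [207.8 285.4] 430 [0.492 0.337 0.138]
0.6 [ 0.242732   -0.52126042  0.23133692] [ 9.76354175e-01  2.16177065e-01 -4.96688575e-07  3.63292451e-05] 0.0855026247466766 -0.0187
```

View pics/top0.png

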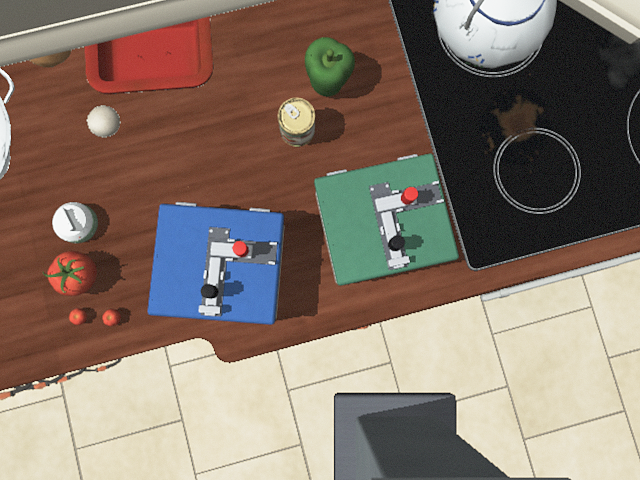

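View pics/side0.png

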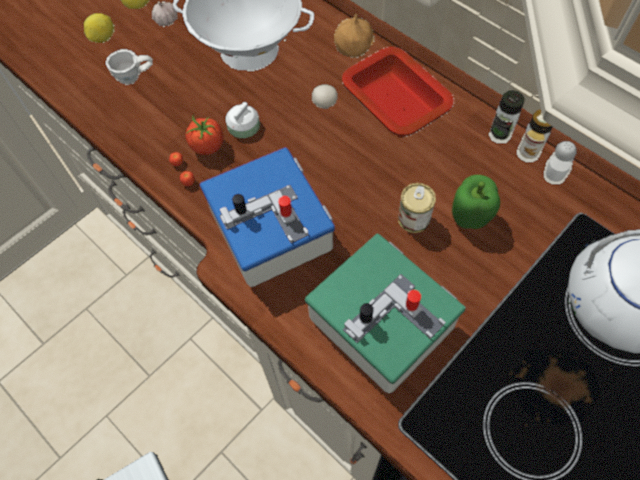

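The top view shows the blue lid with corners near (161,205), (284,213), (273,323) and (148,315), the red knob at (240,248) and the black knob at (209,291). The green box is to the right. Both views agree with the network. Next I fit the box pose from the lid.

Run:
```python
from h import *
for n in ("top","side"):
    c=vision.read_camera(n); hsv=cv2.cvtColor(c["frame"],cv2.COLOR_RGB2HSV)
    m=cv2.inRange(hsv,(105,120,60),(125,255,255))
    k,l,st,_=cv2.connectedComponentsWithStats(m); i=1+st[1:,4].argmax(); ys,xs=np.nonzero(l==i)
    P=np.array([ray(c,(y,x),.09)[:2] for y,x in zip(ys,xs)]).astype(np.float32)
    (cx,cy),wh,a=cv2.minAreaRect(P*1000); print(n,"lid",cx,cy,wh,a)
    for lo,hi,nm in (((0,150,80),(8,255,255),"red"),((0,0,0),(180,255,45),"black")):
        t="blue_box_catch_knob" if nm=="red" else "blue_box_bolt_knob"
        d=vision.cut_out(t,n)
        if not d: print("miss",nm); continue
        ys,xs=np.nonzero(d[0]["pixels"])
        print(nm,d[0]["position"],"bbox",ys.min(),ys.max(),xs.min(),xs.max())
    ang=np.deg2rad(min((a,a-90),key=abs)); R=np.array([[np.cos(ang),-np.sin(ang)],[np.sin(ang),np.cos(ang)]])
    print("ang",ang)
    for nm,q in (("catch",(.02,-.034)),("bolt",(-.042,0))):
        w=R@q+np.array([cx,cy])/1000; print(nm,w.round(4),"top px",np.round(proj(c,[*w,.138]),1),"base px",np.round(proj(c,[*w,.102]),1))
    print("catch dir",(R@[0,-1]).round(3),"bolt dir",(R@[1,0]).round(3))
    f=c["frame"][190:340,140:300] if n=="top" else c["frame"][140:290,190:350]
    cv2.imwrite(f"pics/{n}1.png",cv2.resize(f[:,:,::-1],None,fx=4,fy=4,interpolation=cv2.INTER_CUBIC))
```

```text
top lid 481.4490966796875 390.9242858886719 (182.1378173828125, 162.4447021484375) 85.56311798095703
red [237.7, 389.9] bbox 211 269 381 404
black [284.3, 213.3] bbox 257 315 201 221
ang -0.07743819975483356
catch [0.4988 0.3555] top px [247.4 236.9] base px [250.1 240. ]
bolt [0.4396 0.3942] top px [290.6 207.6] base px [291.5 212. ]
catch dir [-0.077 -0.997] bolt dir [ 0.997 -0.077]
side lid 478.9071044921875 385.4197692871094 (185.1287384033203, 161.4951934814453) 85.51780700683594
red [207.6, 280.7] bbox 191 222 269 293
black [205.3, 241.7] bbox 194 223 221 269
ang -0.07822902544053258
catch [0.4962 0.35  ] top px [200.4 283.4] base px [212.5 285.2]
bolt [0.437  0.3887] top px [199.9 237.9] base px [211.9 241.3]
catch dir [-0.078 -0.997] bolt dir [ 0.997 -0.078]
```

View pics/top1.png

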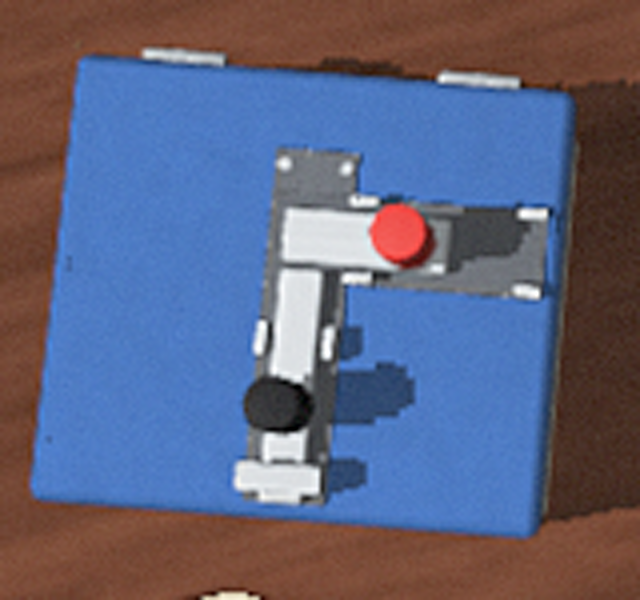

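The lid fits (182 x 162 mm, yaw about -0.078) and the black knob is exactly where predicted. The red knob is about 3 mm along its opening, which is allowed. Averaging both cameras puts the catch knob at (0.497, 0.350) and the bolt knob at (0.438, 0.391). I'll approach above the catch, turning +150.6° so that the fingers close along the box's y.

```bash
R='x'
python3 -m crank '[[0.3,1,0.1,0,0,0.084,1],[0.3,1,0.1,0,0,0.084,1],[0.3,1,0.1,0,0,0.084,1],[0.3,1,0.1,0,0,0.084,1],[0.3,1,0.1,0,0,0.084,1]]' 30
python3 -m crank '[[0.3,1,0,0,0,0.084,1],[0.3,1,0,0,0,0.084,1],[0.3,1,0,0,0,0.084,1],[0.3,1,0,0,0,0.084,1],[0.3,1,0,0,0,0.084,1]]'
python3 -m crank '[[0.3,1,0,0,0,0.084,1],[0.3,1,0,0,0,0.084,1],[0.3,1,0,0,0,0.084,1],[0.3,1,0,0,0,0.084,1],[0.3,1,0,0,0,0.084,1]]'
python3 -m crank '[[0.3,1,0,0,0,0.084,1],[0.3,1,0,0,0,0.084,1],[0.3,1,0,0,0,0.084,1],[0.3,1,0,0,0,0.084,1],[0.3,1,0,0,0,0.084,1]]'
```

```text
t: 1.4
position: [0.3032, -0.3174, 0.2521]
eef_rot: [0.885, 0.465, 0.001, -0.0]
wrist_force: [-0.7, -0.8, 0.7]
finger_gap: 0.0854
finger_force: 0.0
t: 1.9
position: [0.3636, -0.1179, 0.2515]
eef_rot: [0.733, 0.681, 0.001, -0.0]
wrist_force: [-0.8, -0.9, 0.2]
finger_gap: 0.0854
finger_force: 0.0
t: 2.4
position: [0.4245, 0.0819, 0.2513]
eef_rot: [0.53, 0.848, 0.001, 0.0]
wrist_force: [-1.3, -0.4, -0.5]
finger_gap: 0.0853
finger_force: 0.0
t: 2.9
position: [0.4849, 0.2816, 0.2504]
eef_rot: [0.292, 0.956, 0.001, 0.0]
wrist_force: [-0.2, -1.0, -0.1]
finger_gap: 0.0853
finger_force: 0.0
```

```bash
python3 -m crank '[[0.06,0.34,0,0,0,0.082,1],[0.06,0.34,0,0,0,0.082,1],[0.06,0.34,0,0,0,0.082,1],[0.06,0.34,0,0,0,0.082,1],[0.06,0.34,-0.2,0,0,0.082,1],[0.06,0.34,-0.35,0,0,0.082,1],[0.06,0.34,-0.35,0,0,0.082,1]]'
python3 - <<'E'
from h import *
for n in ("top","side"):
    c=vision.read_camera(n); s=monitor.observe()
    r,k=proj(c,s["position"]); r,k=int(r),int(k)
    print(n,r,k)
    cv2.imwrite(f"pics/{n}2.png",cv2.resize(c["frame"][max(r-90,0):r+90,max(k-120,0):k+120,::-1],None,fx=3,fy=3))
E
```

```text
t: 3.6
position: [0.4933, 0.343, 0.177]
eef_rot: [0.041, 0.999, -0.003, -0.004]
wrist_force: [0.6, 0.2, 0.2]
finger_gap: 0.0854
finger_force: 0.0
top 247 241
side 187 282
```

View pics/side2.png

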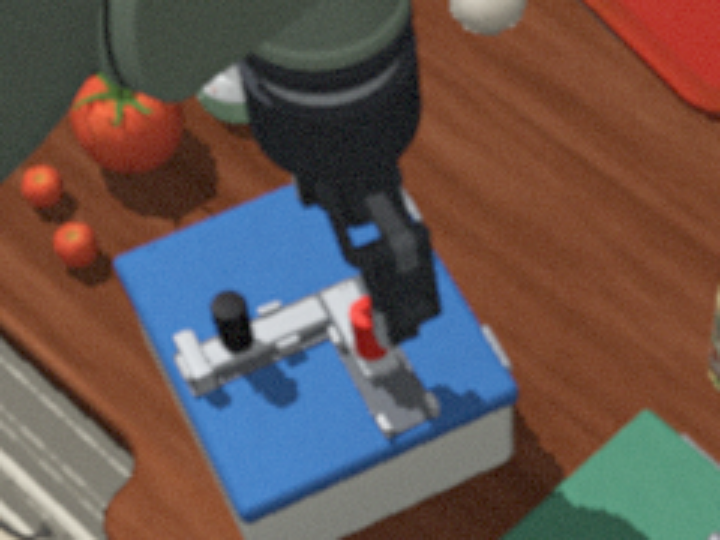

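The side view shows the right-hand finger above and to the right of the red knob, at about (365,325) in the crop. The other finger is hidden behind it, so the gripper straddles the knob as planned. I'll settle and check the residual before descending.

```bash
python3 -m crank '[[0,0,0,0,0,0,1],[0,0,0,0,0,0,1]]'
```

```text
t: 3.9
position: [0.4959, 0.3469, 0.1834]
eef_rot: [0.04, 0.999, 0.001, 0.002]
wrist_force: [0.1, -0.2, 0.2]
finger_gap: 0.0854
finger_force: 0.0
```

```bash
python3 -m crank '[[0.005,0.01,-0.2,0,0,0,1],[0.005,0.01,-0.36,0,0,0,1],[0.005,0.01,-0.36,0,0,0,1],[0.005,0.01,-0.36,0,0,0,1]]'
python3 -m crank '[[0,0,0,0,0,0,0],[0,0,0,0,0,0,0],[0,0,0,0,0,0,0],[0,0,0,0,0,0,0],[0,0,0,0,0,0,0],[0,0,0,0,0,0,0],[0,0,0,0,0,0,0],[0,0,0,0,0,0,0]]' 30
```

```text
t: 4.3
position: [0.4963, 0.3491, 0.1105]
eef_rot: [0.04, 0.999, 0.0, 0.001]
wrist_force: [0.0, -0.1, 0.2]
finger_gap: 0.0854
finger_force: 0.0
t: 5.1
position: [0.4961, 0.3493, 0.1102]
eef_rot: [0.04, 0.999, 0.001, 0.001]
wrist_force: [0.2, 0.4, 6.0]
finger_gap: 0.0192
finger_force: 29.5
```

The knob is gripped at a 19 mm gap. Now I slide the catch open.

```bash
python3 -m crank '[[-0.004,-0.05,0,0,0,0,0],[-0.008,-0.1,0,0,0,0,0],[-0.011,-0.14,0,0,0,0,0],[-0.013,-0.165,0,0,0,0,0],[-0.013,-0.165,0,0,0,0,0],[-0.013,-0.165,0,0,0,0,0],[-0.013,-0.165,0,0,0,0,0]]'
```

```text
t: 5.8
position: [0.4939, 0.3196, 0.1101]
eef_rot: [0.04, 0.999, 0.004, 0.001]
wrist_force: [-1.2, 11.8, 2.1]
finger_gap: 0.0192
finger_force: 29.8
```

```bash
python3 -m crank '[[-0.013,0.01,0,0,0,0,1],[0,0.01,0,0,0,0,1],[0,0.01,0,0,0,0,1],[0,0.01,0,0,0,0,1],[0,0.01,0,0,0,0,1],[0,0.01,0,0,0,0,1]]'
python3 -m crank '[[0,0,0.2,0,0,0,1],[0,0,0.4,0,0,0,1],[0,0,0.4,0,0,0,1],[-0.28,0.38,0.4,0,0,0,1],[-0.28,0.38,0.4,0,0,0,1],[-0.28,0.38,0.4,0,0,0,1],[-0.28,0.38,0.4,0,0,0,1]]'
python3 - <<'E'
from h import *
for n in ("top","side"):
    c=vision.read_camera(n); s=monitor.observe(); print(s["t"],s["position"].round(4) if hasattr(s["position"],"round") else s["position"])
    for q in ("catch","bolt"):
        for d in vision.cut_out(f"blue_box_{q}_knob",n)[:2]: print(n,q,round(d["confidence"],2),np.round(d["position"],1),ray(c,d["position"],.125).round(3))
    r,k=int(proj(c,s["position"])[0]),int(proj(c,s["position"])[1])
    cv2.imwrite(f"pics/{n}3.png",cv2.resize(c["frame"][max(r-90,0):r+90,max(k-120,0):k+120,::-1],None,fx=3,fy=3))
E
```

```text
t: 6.4
position: [0.4932, 0.3175, 0.1093]
eef_rot: [0.04, 0.999, -0.0, -0.0]
wrist_force: [0.3, -0.8, -0.6]
finger_gap: 0.0855
finger_force: 0.0
t: 7.1
position: [0.4365, 0.394, 0.1888]
eef_rot: [0.039, 0.999, -0.0, -0.0]
wrist_force: [0.1, -0.5, 0.5]
finger_gap: 0.0858
finger_force: 0.0
7.15 [0.4371 0.3934 0.1889]
top catch 0.59 [251.7 255.2] [0.494 0.332 0.125]
top catch 0.52 [260.7 216.3] [0.482 0.385 0.125]
top bolt 0.64 [260.2 219. ] [0.482 0.382 0.125]
7.3 [0.4378 0.3928 0.1892]
side catch 0.65 [223.7 290.1] [0.487 0.315 0.125]
side bolt 0.64 [208.1 245.7] [0.442 0.377 0.125]
```

View pics/side3.png

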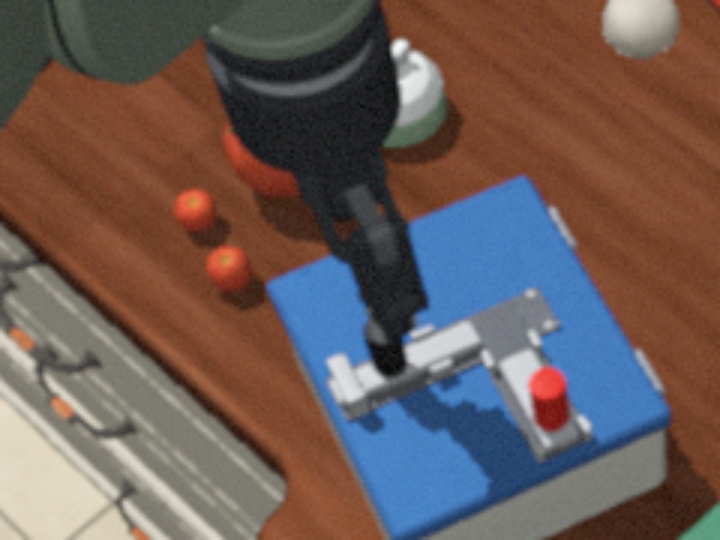

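The catch is now at its right end, with the red knob at (548,395) in the crop and clear of the bolt. The gripper is over the black knob at (385,350). I'll descend and grip it.

```bash
python3 -m crank '[[0,0,-0.2,0,0,0,1],[0,0,-0.38,0,0,0,1],[0,0,-0.38,0,0,0,1],[0,0,-0.38,0,0,0,1]]'
python3 -m crank '[[0,0,0,0,0,0,0],[0,0,0,0,0,0,0],[0,0,0,0,0,0,0],[0,0,0,0,0,0,0],[0,0,0,0,0,0,0],[0,0,0,0,0,0,0],[0,0,0,0,0,0,0],[0,0,0,0,0,0,0]]' 30
```

```text
t: 7.8
position: [0.4376, 0.3935, 0.1136]
eef_rot: [0.04, 0.999, -0.0, -0.0]
wrist_force: [0.1, -0.4, -0.0]
finger_gap: 0.0854
finger_force: 0.0
t: 8.6
position: [0.4374, 0.3945, 0.1141]
eef_rot: [0.04, 0.999, 0.001, 0.0]
wrist_force: [-1.6, 2.6, 5.4]
finger_gap: 0.0188
finger_force: 29.8
```

```bash
python3 -m crank '[[0.05,-0.004,0,0,0,0,0],[0.1,-0.008,0,0,0,0,0],[0.14,-0.011,0,0,0,0,0],[0.17,-0.013,0,0,0,0,0],[0.18,-0.014,0,0,0,0,0],[0.18,-0.014,0,0,0,0,0],[0.18,-0.014,0,0,0,0,0]]'
```

```text
t: 9.3
position: [0.4733, 0.3917, 0.1141]
eef_rot: [0.04, 0.999, 0.001, 0.0]
wrist_force: [-1.8, 2.4, 5.6]
finger_gap: 0.0187
finger_force: 29.9
```

```bash
python3 -m crank '[[0,0,0,0,0,0,1],[0,0,0,0,0,0,1],[0,0,0,0,0,0,1],[0,0,0,0,0,0,1],[0,0,0,0,0,0,1],[0,0,0,0,0,0,1]]'
python3 -m crank '[[0,0,0.2,0,0,0,1],[0,0,0.4,0,0,0,1],[0,0,0.6,0,0,0,1],[0,0,0.8,0,0,0,1],[0,0,0.8,0,0,0,1],[0,0,0.8,0,0,0,1],[0,0,0.8,0,0,0,1]]'
python3 - <<'E'
from h import *
c=vision.read_camera("side"); print(monitor.observe()["t"])
cv2.imwrite("pics/side4.png",cv2.resize(c["frame"][120:360,180:480,::-1],None,fx=2.4,fy=2.4))
E
```

```text
t: 9.9
position: [0.4731, 0.3908, 0.1132]
eef_rot: [0.04, 0.999, -0.0, -0.0]
wrist_force: [0.3, 0.4, 0.6]
finger_gap: 0.0851
finger_force: 0.0
t: 10.6
position: [0.4725, 0.3904, 0.2719]
eef_rot: [0.04, 0.999, -0.001, -0.001]
wrist_force: [0.3, -0.6, -1.4]
finger_gap: 0.0854
finger_force: 0.0
10.65
```

View pics/side4.png

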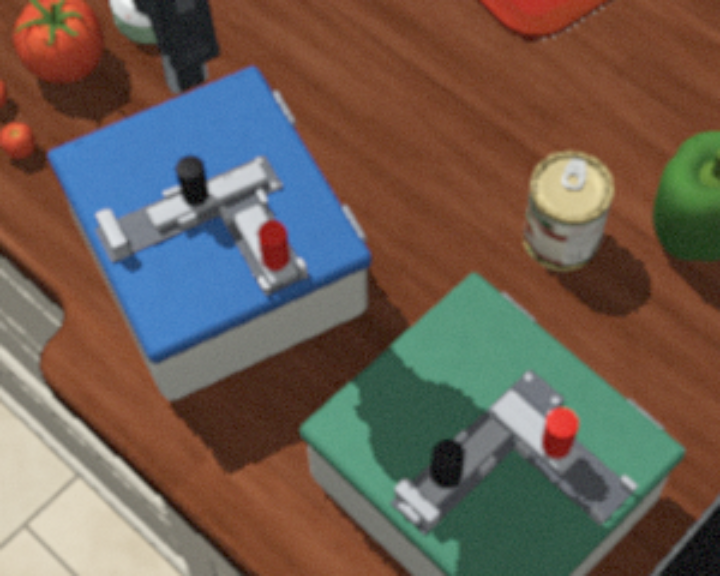

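The blue box's bolt is drawn back, with its black knob at (192,180) and a gap at the staple. Its catch is fully aside, with the red knob at (272,245). The green box is unchanged and the gripper is clear.

```bash
python3 -c "
from station import bot; print(bot.job_done())"
```

```text
the job is handed in; nothing more can be done
None
```

I unlatched the blue box, sliding the catch fully aside and then drawing the bolt fully back; the green box was left closed, and I handed the job in at about 11 s (the hand-in returned no verdict).

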